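Load the slide carrier under the leaf spring

ROBOT

A 6-joint arm with a two-finger parallel gripper is mounted at the origin on a cart in front of the work surface, level with it; the furniture and walls round the work are solid. World frame = base frame: x ahead of the robot, y to its left, z up, the work surface at z = 0. Lengths are in m, angles in rad, forces in N, time in s.
With the tool pointing down it reaches from about 0.375 to 0.825 m from the base axis. Payload 5.5 kg.
Tool frame: the origin (TCP) lies midway between the tips of the shut fingers; the grasp point (between the pads) lies 19 mm behind it (r.grasp_offset is the distance from the TCP to the grasp point, in m); z points along the fingers, y is the line along which they close (so a half turn about z gives the same grasp; the last joint's range is limited). The gripper opens to 85 mm and grips with 20 to 120 N. Pads are 22 mm wide; open, the fingers measure 114 mm over their backs; the gripper's body (76 mm by 85 mm) begins 54 mm behind the grasp point. The pads swing forward as they close: fully open they stand 13 mm farther back than shut.
Start: joints at [1.262, 0.314, -0.047, 1.21, 0, 1.571], TCP at [0.182, 0.572, 0.231] pointing down, gripper open.
Joint ranges: [-2.67, 2.67], [-0.69, 1.73], [-1.03, 1.25], [-2.08, 2.16], [-1.42, 1.45], [-3.14, 3.14]. Speed limits (rad/s): [2.39, 2.39, 3.01, 3.14, 3.14, 3.14].

INTERFACE

Orientations are given as a rotation vector (axis times angle).
In Python, from rig import r gives the robot as it stands.
- The arm moves only by the tool step_arm, never from a script. Its argument "plan" is one flat list of numbers, 7 for each row, row after row: the shift along the tool's x, y, z in m, then the turn, a rotation vector about the tool's x, y, z in rad, then the finger opening in m, from 0 to 0.0854. A call has 1 to 12 rows; each row is the pose to reach, as a shift and turn from the pose commanded when the call began, along the tool's axes at that moment; what a row does not reach only later rows make up. A row lasts 1/10 s, in which the tool goes at most 50 mm and 8.59 degrees, less where a joint would pass 70% of its speed; a pose out of reach is approached as far as the arm can. A call with a gripper value outside its range is refused whole. The fingers move at their own pace and stop on an object; "force" is the grip in N (left out, the last holds). Time passes only in rows, so rows that repeat a pose let the fingers close. It gives the time, the measured TCP pose, the force, the opening and the grip force at its end, in the units of the state.
- r.sense(): the state, without advancing time (a new reading comes with each control period).
- r.get_image(name): name is "side" or "top" or "wrist"; returns a dict with "pixels" (400x640x3 uint8, red, green, blue), "depth" (400x640 float32, m along the optical axis (not along the pixel's ray), 0 where there is no reading), "K" (3x3 intrinsics, pixels), "R" (3x3) and "t" (3): a world point X has camera coordinates R X + t. Camera axes: x right, y down, z forward; pixel columns grow to the right and rows downward; lengths in m; the calibration is good to about 2 mm. A picture is of the moment at which its call begins.
- r.sign_off(): hands the job in; it is judged then, once.
Trained networks look in the newest picture that a camera, given by its name, has taken for a name from the list of things; names that differ only in an ending like _2 or _b are one class to them, and where a whole thing is asked for, a point or a joint stands for the part that bears it (a point fixed in the world has none). Each returns a list of dicts, best first, with "conf" (0 to 1); they miss things now and then, are a little off and sometimes report something else, mostly with a low value. They report only what shows in the picture. A call takes as long as a camera call. They do not tell look-alikes from the thing itself.
- r.find_in(camera, query): "location" ([x, y, z] in m, in world coordinates, good to about 4 mm: the middle of the surface that is visible of it).
- r.regions_of(camera, query): "region" (400x640 bool, what is visible of it).
- r.spot_point(camera, query): "location" ([x, y, z] in m, in world coordinates, good to about 4 mm: a listed point, or the origin of a listed thing).
The state is a dict: "clock": time; "joints": joint angles; "joint_vel": joint speeds; "joint_torque": joint torques, N m; "tcp_pos": TCP position; "ee_rot": TCP orientation; "contact_force": force on the tool from outside, world axes, zero at the start; "wrist_torque": the same for the moment, N m; "gripper_width": finger opening in m; "grasp_force": force on a finger pad.
Only numpy, scipy, OpenCV 4.12 (cv2) and the standard library are available. Lean on these libraries where they do the work, as an engineer would, in place of code of your own. Each camera call takes 0.05 s, during which the arm holds its last target. There are 200 camera calls.

TASK

Load the blue slide carrier into its dock: with the fingertips on its ribbed finger pad, press it down firmly against the sprung white bed and, keeping it pressed, slide it under the black gate bar and the leaf spring until it is fully home against the end stop and the bed springs up again behind it. Only press and push it, never lifting it out of the guide, leave the vial, the jar and the timer where they stand, and finish with the hand clear of everything.

Things in the scene. Friction and masses are not known exactly. Their poses are not given: they have to be found in the camera images.
- dock: Fixed loading dock on the desk: aluminium base 240 x 86 x 10 mm with two grey guide rails along it, 63.6 mm apart inside, tops 23 mm above the desk. Origin: centre of its underside, on the desk; x is the slide direction (open loading end towards end stop), z up. White bed from x = -115 to -19 mm; from there to the stop the guide has a fixed floor 10 mm above the desk.
- gate (a point): Middle of the lower front edge of the black gate bar that crosses the dock: at x = 45 mm in the dock's frame, 28 mm above the desk. The bar is 10 mm thick along x, 84 mm wide, its top 43 mm above the desk. Behind it a steel leaf spring slopes down towards the stop.
- end_stop (a point): Middle of the top edge of the end stop's face, at x = 104 mm in the dock's frame, 24 mm above the desk. The carrier's nose touches this face when fully home.
- carrier: Loose blue slide carrier, 120 x 60 x 14 mm, 0.13 to 0.26 kg, in the guide on the bed, 1.8 mm side play. Origin: centre of its underside; x to its nose (as the dock's x), z up. At the start its underside is 19 mm, its top 33 mm above the desk, too high for the gate; with the bed fully down the top is at 25 mm. At home its origin is at x = 41 to 44 mm in the dock's frame, its rear clear of the bed.
- pad (a point): Middle of the black-ribbed finger pad on the carrier's top, 33 mm behind the carrier's origin, 14 mm above its underside. The pad reaches 49 mm along x (carrier x = -60 to -11 mm), 60 mm across. At its front end stands a push rib, 6 mm thick (x = -11 to -5 mm), 54 mm wide, 5.5 mm higher than the pad: the fingertips can push on its rear face.
- bed (a joint): White sprung bed, 96 x 58 mm: 0 m raised (top 19 mm above the desk), 0.008 m fully down (top 11 mm). Pressed through the carrier it starts to yield at about 5 N and is fully down at about 12 N; it must go down over 5 mm for the carrier to pass the gate bar. Springs back to 0 when nothing bears on it: once the carrier is home it stands up behind its rear end and locks it in.
- leaf (a joint): Steel leaf spring, 38 mm wide, behind the gate bar: 0 rad at rest, about 0.16 rad when the carrier lies under it; it bears on the carrier's top with about 6 N and drags on it as it slides.
- amber_vial: Bystander: amber glass vial with a black cap, 28 mm wide, 64 mm high, standing beside the dock; origin at its base. Leave it alone.
- jar: Bystander: white jar with a blue cap, 62 mm wide, 90 mm high, standing beside the dock; origin at its base. Leave it alone.
- timer: Bystander: white bench timer, 66 x 66 x 20 mm, lying beside the dock; origin at its underside. Leave it alone.
Things that resemble listed ones, but are neither listed nor needed, are in the scene too. Several things have the shape of the carrier; the one meant has the colours described above.

How it is judged:
On the way, in this order (a step that is already met when the one before it is completed fails the run):
1. the fingertips press the carrier down against the bed in front of the gate bar (contact force between the fingers and carrier above 5 N and value of joint bed above 0.004 m and x of carrier in the frame of dock below -0.012 m), for 0.1 s.
2. the carrier, still pressed by the fingertips, passes under the gate bar (contact force between the fingers and carrier above 4 N and x of carrier in the frame of dock between -0.006 and 0.03 m), for 0.05 s.
3. the carrier is home under the leaf spring (x of carrier in the frame of dock above 0.0405 m and value of joint leaf above 0.08 rad), for 0.1 s.
At the end, for the whole second after the job is handed in: The carrier lies flat (within 3 degrees) on the guide's floor under the gate bar and leaf spring, nose within 3.5 mm of the end stop, at rest; the leaf is lifted by it; the bed has sprung back up (within 2 mm) behind it (all of step 3 and x of carrier in the frame of dock below 0.0465 m and z of carrier in the frame of dock between 0.007 and 0.0135 m and angle between carrier's own z axis and vertical below 0.05 rad and value of joint bed below 0.002 m and linear speed of carrier below 0.01 m/s); the robot touches nothing.
It fails at once if the carrier is lifted or tipped out of its guide (z of carrier in the frame of dock above 0.031 m or angle between carrier's own z axis and vertical above 0.3 rad).
It fails at once if the amber vial is moved or knocked over (distance of amber_vial from where it was at the start of the episode above 0.02 m or angle between amber_vial's own z axis and vertical above 0.3 rad).
It fails at once if the blue-capped jar is moved or knocked over (distance of jar from where it was at the start of the episode above 0.02 m or angle between jar's own z axis and vertical above 0.3 rad).
It fails at once if the timer is moved or knocked over (distance of timer from where it was at the start of the episode above 0.02 m or angle between timer's own z axis and vertical above 0.3 rad).
It also fails if it takes over 35 s, if anything falls off the work surface, if the arm or the gripper's body presses on something with over 40 N, if the wrist force passes 120 N, or if a joint passes its speed limit or range.

## Working session

There is one attempt and no reset: what is moved stays moved. The work goes in short steps, Python scripts to look and compute and a tool call to move; the robot and the scene stay as the last step left them, time stands still between calls to the robot, and variables do not carry over. Pictures are saved under pics/ and viewed, at most 10 in all, crops included, and the job is handed in when it is done.

Besides the shell and the picture viewer there is one more tool, called after "Emit:" by a JSON object that holds its "method" and its "body". step_arm: Moves the arm, as the interface text tells. Its arguments: {"type":"object","properties":{"plan":{"type":"array"},"force":{"type":"number"}},"required":["plan"]}

```bash
mkdir -p pics
cat > h.py <<'E'
import numpy as np, cv2
from rig import r
def save(im,n): cv2.imwrite('pics/'+n,cv2.cvtColor(im,cv2.COLOR_RGB2BGR))
def world(d,u,v):
    z=d['depth'][v,u]; p=np.linalg.inv(d['K'])@np.array([u,v,1.])*z
    return d['R'].T@(p-d['t'])
E
python3 - <<'E'
from h import *
np.set_printoptions(precision=4,suppress=True)
a=r.get_image('top');b=r.get_image('side')
save(a['pixels'],'top0.png');save(b['pixels'],'side0.png')
for c in('top','side'):
  for q in('carrier','pad','gate','end_stop','dock','amber_vial','jar','timer'):
    print(c,q,[(np.round(x['location'],4),round(x['conf'],2)) for x in r.spot_point(c,q)[:4]])
s=r.sense();print(s)
E
```

```text
top carrier [(array([ 0.6172, -0.1029, -0.0025]), 0.58)]
top pad [(array([0.4539, 0.1476, 0.0315]), 0.91), (array([ 0.6167, -0.0717,  0.0148]), 0.88)]
top gate [(array([0.5531, 0.0714, 0.0275]), 0.91), (array([ 0.461 , -0.0389, -0.0022]), 0.71)]
top end_stop [(array([0.6058, 0.0434, 0.0187]), 0.59)]
top dock [(array([ 0.5241,  0.1005, -0.0017]), 0.92)]
top amber_vial [(array([ 0.4603, -0.0409, -0.0018]), 0.58), (array([ 0.5219,  0.0981, -0.0032]), 0.15)]
top jar [(array([ 0.6207,  0.1821, -0.    ]), 0.73)]
top timer [(array([ 0.5489,  0.2349, -0.0011]), 0.74)]
side carrier [(array([0.4858, 0.1222, 0.0189]), 0.97), (array([ 0.6208, -0.1015,  0.0004]), 0.65)]
side pad [(array([0.4556, 0.1418, 0.0366]), 0.79), (array([ 0.6192, -0.0687,  0.0148]), 0.64), (array([ 0.4644, -0.035 , -0.0012]), 0.48)]
side gate [(array([0.5548, 0.0701, 0.0263]), 0.63)]
side end_stop [(array([0.6063, 0.0405, 0.0277]), 0.64)]
side dock [(array([ 0.523 ,  0.1014, -0.0008]), 0.91)]
side amber_vial [(array([ 0.466 , -0.0349, -0.0014]), 0.58)]
side jar [(array([0.6261, 0.181 , 0.0003]), 0.56)]
side timer [(array([0.5487, 0.2365, 0.0004]), 0.83), (array([0.6055, 0.0411, 0.0247]), 0.42), (array([0.5582, 0.0732, 0.0251]), 0.34)]
{'clock': 0.9, 'joints': array([ 1.262 ,  0.3135, -0.0471,  1.2102,  0.    ,  1.5708]), 'joint_vel': array([ 0.0016, -0.0018, -0.0006,  0.0008,  0.0006, -0.0009]), 'joint_torque': array([ -0.0013, -53.9443,  34.0054,   0.0012,  -0.    ,  -0.    ]), 'tcp_pos': array([0.1823, 0.5716, 0.2313]), 'ee_rot': array([0.4831, 3.1042, 0.    ]), 'contact_force': array([0.2577, 0.1063, 0.2231]), 'wrist_torque': array([-0.0015,  0.0008,  0.0385]), 'grasp_force': 0.0, 'gripper_width': 0.08501095450859925}
```

View pics/top0.png

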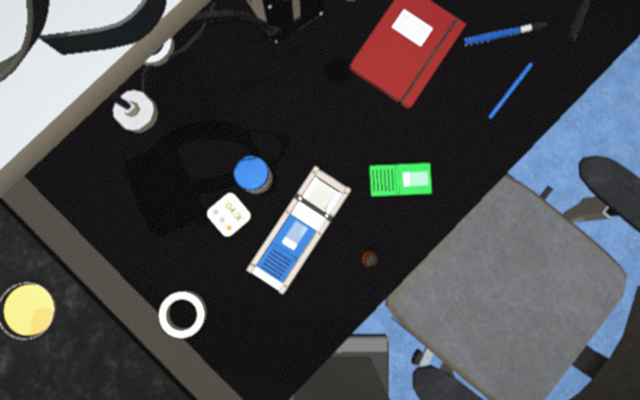

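View pics/side0.png

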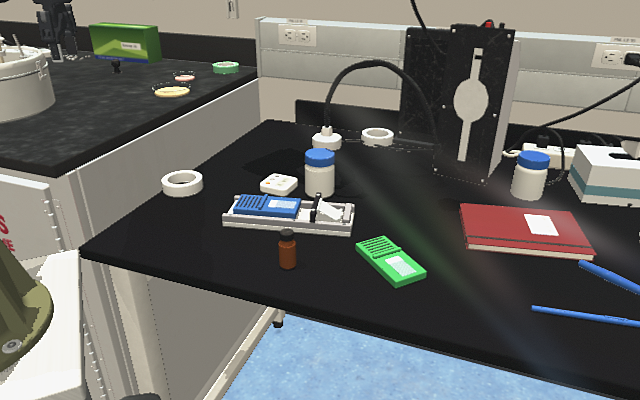

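The top view shows two carrier shapes: blue in the dock at (285,248), and a green one loose at (400,180). The blue one fits the description because of its colour and because it lies in the guide. I'll confirm it in a crop and refine the axis.

Run:
```python
from h import *
np.set_printoptions(precision=4,suppress=True)
a=r.get_image('top');im=a['pixels']
save(cv2.resize(im[150:310,220:380],None,fx=3.7,fy=3.7,interpolation=cv2.INTER_CUBIC),'crop1.png')
for c in('top','side'):
  d=a if c=='top' else r.get_image(c)
  for q in('dock','carrier'):
    for m in r.regions_of(c,q)[:2]:
      v,u=np.nonzero(m['region']); ok=d['depth'][v,u]>0; v,u=v[ok],u[ok]
      z=d['depth'][v,u]; P=((np.linalg.inv(d['K'])@np.stack([u,v,np.ones(len(u))]))*z).T
      W=(P-d['t'])@d['R']
      W=W[(W[:,2]>.004)&(W[:,2]<.06)]
      if len(W)<20: continue
      (cx,cy),sz,an=cv2.minAreaRect((W[:,:2]*1000).astype(np.float32))
      bx=cv2.boxPoints(((cx,cy),sz,an)); e=max([bx[1]-bx[0],bx[2]-bx[1]],key=np.linalg.norm)
      print(c,q,m['conf'],len(W),(cx,cy),sz,np.degrees(np.arctan2(e[1],e[0])),'zpct',np.percentile(W[:,2],[5,50,95]))
```

```text
top dock 0.63 3397 (520.6171875, 99.43975067138672) (86.97056579589844, 240.85826110839844) -33.186684 zpct [0.0091 0.0231 0.0431]
top carrier 0.87 1961 (485.08416748046875, 122.4764175415039) (63.898990631103516, 121.55767822265625) -34.426704 zpct [0.031  0.034  0.0376]
top carrier 0.8 1850 (617.5346069335938, -100.49603271484375) (60.46544647216797, 120.67279052734375) -87.49698 zpct [0.0117 0.0149 0.0186]
side dock 0.84 2692 (536.82861328125, 118.5489501953125) (144.60899353027344, 239.30841064453125) -33.74829 zpct [0.0065 0.0191 0.0409]
side carrier 0.77 1851 (618.6375732421875, -104.02713012695312) (62.161834716796875, 121.28559875488281) -87.87761 zpct [0.0065 0.0145 0.0172]
side carrier 0.59 1300 (485.2711181640625, 119.24368286132812) (63.58311462402344, 120.39645385742188) -33.708447 zpct [0.0236 0.0333 0.0353]
```

View pics/crop1.png

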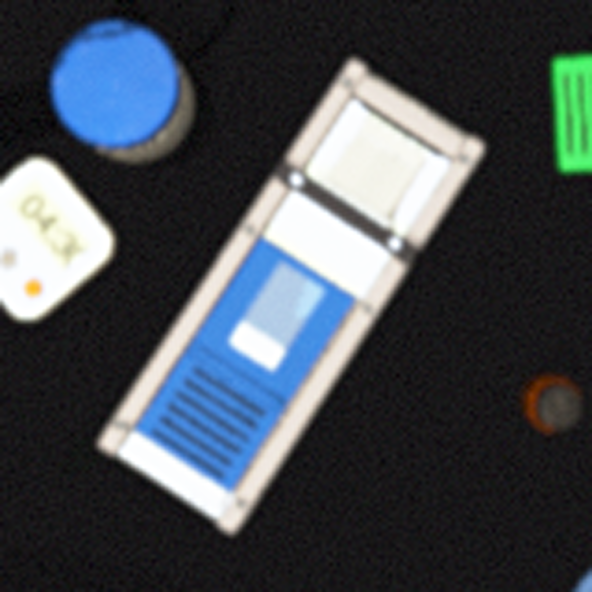

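The crop confirms it: the blue carrier with the black-ribbed pad lies in the dock at crop (245,370), and the green one at right is the decoy. The slide axis is at about -33.6°. Next I move above the pad with the fingers shut.

Emit:
{"method": "step_arm", "body": {"plan": [-0.4,-0.33,0.05,0,0,0.278,0,-0.4,-0.33,0.05,0,0,0.278,0,-0.4,-0.33,0.05,0,0,0.278,0,-0.4,-0.33,0.05,0,0,0.278,0,-0.4,-0.33,0.05,0,0,0.278,0,-0.4,-0.33,0.05,0,0,0.278,0,-0.4,-0.33,0.05,0,0,0.278,0,-0.4,-0.33,0.05,0,0,0.278,0,-0.4,-0.33,0.05,0,0,0.278,0,-0.4,-0.33,0.05,0,0,0.278,0,-0.4,-0.33,0.05,0,0,0.278,0,-0.4,-0.33,0.05,0,0,0.278,0]}}

```text
clock: 2.4
tcp_pos: [0.4643, 0.1333, 0.181]
ee_rot: [0.915, 3.005, -0.001]
contact_force: [0.6, 1.0, -0.0]
gripper_width: -0.0
grasp_force: 0.0
```

Run:
```python
from h import *
np.set_printoptions(precision=4,suppress=True)
a=r.get_image('wrist');save(a['pixels'],'wrist1.png')
for q in('pad','gate','end_stop','carrier','dock'):
    print(q,[(np.round(x['location'],4),round(x['conf'],2)) for x in r.spot_point('wrist',q)[:3]])
s=r.sense();print(s['tcp_pos'],s['ee_rot'],s['joints'],s['contact_force'])
d=a
for q in('carrier','dock'):
  for m in r.regions_of('wrist',q)[:1]:
      v,u=np.nonzero(m['region']); ok=d['depth'][v,u]>0; v,u=v[ok],u[ok]
      z=d['depth'][v,u]; P=((np.linalg.inv(d['K'])@np.stack([u,v,np.ones(len(u))]))*z).T
      W=(P-d['t'])@d['R']
      (cx,cy),sz,an=cv2.minAreaRect((W[:,:2]*1000).astype(np.float32))
      bx=cv2.boxPoints(((cx,cy),sz,an)); e=max([bx[1]-bx[0],bx[2]-bx[1]],key=np.linalg.norm)
      print(q,m['conf'],len(W),(cx,cy),sz,np.degrees(np.arctan2(e[1],e[0])),np.percentile(W[:,2],[5,50,95]))
      if q=='carrier':
        c,sn=np.cos(np.radians(-33.6)),np.sin(np.radians(-33.6))
        l=(W[:,0]-.4852)*c+(W[:,1]-.1215)*sn
        for x in np.arange(-.064,.066,.004):
          k=abs(l-x)<.002
          if k.sum()>5: print(round(x,3),k.sum(),round(np.median(W[k,2]),4))
```

```text
pad [(array([0.4604, 0.14  , 0.0287]), 0.79)]
gate []
end_stop [(array([0.6095, 0.0395, 0.0205]), 0.93)]
carrier [(array([0.4843, 0.1224, 0.0181]), 0.77)]
dock []
[0.4627 0.1367 0.1815] [0.9057 3.0082 0.0004] [ 0.2872  0.1214 -0.4052  1.044   0.0002  0.8721] [-0.6446  0.4905 -0.2517]
carrier 0.68 5834 (482.3116760253906, 123.33740997314453) (64.16798400878906, 117.39964294433594) -33.599777 [0.0319 0.0337 0.0379]
-0.064 14 0.0288
-0.06 315 0.0328
-0.056 243 0.0337
-0.052 246 0.0335
-0.048 243 0.0337
-0.044 238 0.0335
-0.04 232 0.0336
-0.036 256 0.0337
-0.032 244 0.0337
-0.028 234 0.0336
-0.024 205 0.0338
-0.02 214 0.0336
-0.016 222 0.0336
-0.012 291 0.0375
-0.008 174 0.0387
-0.004 182 0.0335
0.0 216 0.0335
0.004 194 0.0336
0.008 215 0.0338
0.012 194 0.0337
0.016 205 0.0338
0.02 191 0.0337
0.024 196 0.0337
0.028 191 0.0336
0.032 192 0.0339
0.036 181 0.0338
0.04 98 0.0335
0.044 100 0.0336
0.048 82 0.0334
0.052 22 0.033
dock 0.93 4023 (516.6996459960938, 99.1785659790039) (87.11550903320312, 235.31454467773438) -32.66687 [0.0101 0.023  0.025 ]
```

View pics/wrist1.png

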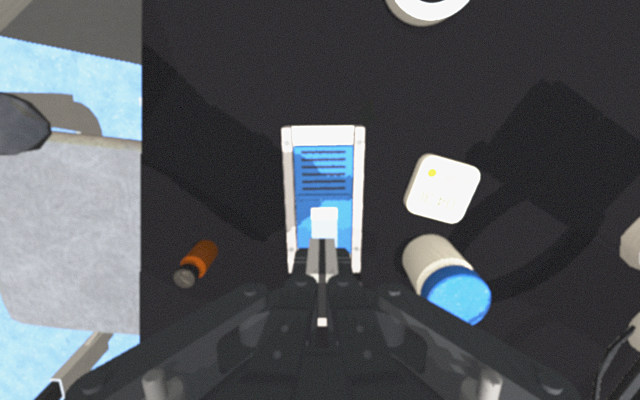

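Aligned: the pad is at image (323,170), the rails are parallel, and the rib's rear face is about 2–3 mm ahead of the fingertip front. I go down to just above the pad.

Emit:
{"method": "step_arm", "body": {"plan": [0.002,0,0.05,0,0,0,0,0.002,0,0.1,0,0,0,0,0.002,0,0.13,0,0,0,0,0.002,0,0.14,0,0,0,0,0.002,0,0.143,0,0,0,0,0.002,0,0.143,0,0,0,0]}}

```text
clock: 3.4
tcp_pos: [0.4624, 0.1373, 0.0393]
ee_rot: [0.908, 3.006, 0.001]
contact_force: [-1.1, 0.7, -0.3]
gripper_width: 0.0006
grasp_force: 0.0
```

Emit:
{"method": "step_arm", "body": {"plan": [0,0,0.003,0,0,0,0,0,0,0.006,0,0,0,0,0,0,0.008,0,0,0,0,0,0,0.008,0,0,0,0]}}

```text
clock: 3.8
tcp_pos: [0.4628, 0.1372, 0.0313]
ee_rot: [0.908, 3.005, 0.002]
contact_force: [0.5, 0.2, 7.3]
gripper_width: 0.0002
grasp_force: 3.3
```

Emit:
{"method": "step_arm", "body": {"plan": [0,0,0.002,0,0,0,0,0,0,0.004,0,0,0,0,0,0,0.006,0,0,0,0,0,0,0.007,0,0,0,0,0,0,0.007,0,0,0,0]}}

```text
clock: 4.3
tcp_pos: [0.4628, 0.1372, 0.0249]
ee_rot: [0.908, 3.005, 0.003]
contact_force: [-2.1, -0.0, 11.5]
gripper_width: 0.0003
grasp_force: 5.8
```

Emit:
{"method": "step_arm", "body": {"plan": [0,0,0.001,0,0,0,0,0,0,0.001,0,0,0,0,0,0,0.001,0,0,0,0]}}

```text
clock: 4.6
tcp_pos: [0.4628, 0.1373, 0.0247]
ee_rot: [0.908, 3.005, 0.003]
contact_force: [-5.5, -1.0, 21.8]
gripper_width: -0.0001
grasp_force: 11.0
```

Emit:
{"method": "step_arm", "body": {"plan": [-0.003,0,0,0,0,0,0,-0.007,0,0,0,0,0,0,-0.012,0,0,0,0,0,0,-0.017,0,0,0,0,0,0,-0.021,0,0,0,0,0,0,-0.022,0,0,0,0,0,0]}}

```text
clock: 5.2
tcp_pos: [0.4819, 0.1261, 0.0249]
ee_rot: [0.908, 3.005, 0.007]
contact_force: [-5.0, 3.1, 20.9]
gripper_width: 0.0002
grasp_force: 10.3
```

Emit:
{"method": "step_arm", "body": {"plan": [-0.004,0,0,0,0,0,0,-0.008,0,0,0,0,0,0,-0.012,0,0,0,0,0,0,-0.016,0,0,0,0,0,0,-0.02,0,0,0,0,0,0,-0.024,0,0,0,0,0,0,-0.025,0,0,0,0,0,0]}}

```text
clock: 5.9
tcp_pos: [0.5027, 0.1121, 0.0249]
ee_rot: [0.907, 3.005, 0.007]
contact_force: [-4.5, 3.6, 19.7]
gripper_width: -0.0001
grasp_force: 9.9
```

Emit:
{"method": "step_arm", "body": {"plan": [-0.004,0,0,0,0,0,0,-0.008,0,0,0,0,0,0,-0.012,0,0,0,0,0,0,-0.016,0,0,0,0,0,0,-0.018,0,0,0,0,0,0]}}

```text
clock: 6.4
tcp_pos: [0.5168, 0.1025, 0.0248]
ee_rot: [0.908, 3.007, 0.007]
contact_force: [-7.6, 5.2, 23.0]
gripper_width: 0.0
grasp_force: 11.1
```

Run:
```python
from h import *
a=r.get_image('side')
for q in('pad','carrier','end_stop','gate'): print(q,[(np.round(x['location'],4),round(x['conf'],2)) for x in r.spot_point('side',q)[:3]])
save(cv2.resize(a['pixels'][150:260,200:380],None,fx=4,fy=4,interpolation=cv2.INTER_CUBIC),'side2.png')
```

```text
pad [(array([0.5078, 0.1093, 0.0292]), 0.84), (array([ 0.6187, -0.0697,  0.0147]), 0.64)]
carrier [(array([0.5366, 0.087 , 0.0094]), 0.9), (array([ 0.6189, -0.1031,  0.0026]), 0.66), (array([0.5112, 0.1081, 0.0285]), 0.18)]
end_stop [(array([0.6038, 0.0422, 0.0266]), 0.65)]
gate [(array([0.5534, 0.0752, 0.0223]), 0.63)]
```

View pics/side2.png

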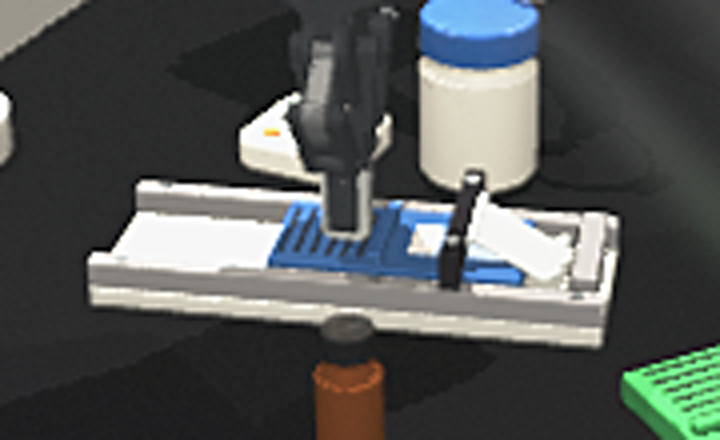

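The carrier's nose has passed under the black bar (crop (455,240)) and is beneath the leaf at (525,235), with about 25 mm to go.

Emit:
{"method": "step_arm", "body": {"plan": [-0.004,0,0,0,0,0,0,-0.008,0,0,0,0,0,0,-0.012,0,0,0,0,0,0,-0.016,0,0,0,0,0,0,-0.018,0,0,0,0,0,0]}}

```text
clock: 7.15
tcp_pos: [0.5306, 0.093, 0.0247]
ee_rot: [-0.907, -3.007, -0.008]
contact_force: [-8.3, 4.8, 21.8]
gripper_width: 0.0002
grasp_force: 12.4
```

Emit:
{"method": "step_arm", "body": {"plan": [-0.002,0,0,0,0,0,0,-0.004,0,0,0,0,0,0,-0.004,0,0,0,0,0,0]}}

```text
clock: 7.45
tcp_pos: [0.5345, 0.0903, 0.0246]
ee_rot: [0.907, 3.007, 0.007]
contact_force: [-6.0, 4.6, 19.0]
gripper_width: 0.0001
grasp_force: 11.2
```

Emit:
{"method": "step_arm", "body": {"plan": [-0.001,0,0,0,0,0,0,-0.002,0,0,0,0,0,0,-0.003,0,0,0,0,0,0,-0.003,0,0,0,0,0,0]}}

```text
clock: 7.85
tcp_pos: [0.537, 0.0881, 0.024]
ee_rot: [0.907, 3.007, 0.005]
contact_force: [-5.8, 4.6, 17.3]
gripper_width: -0.0
grasp_force: 10.0
```

Emit:
{"method": "step_arm", "body": {"plan": [-0.001,0,0,0,0,0,0,-0.002,0,0,0,0,0,0,-0.002,0,0,0,0,0,0]}}

```text
clock: 8.15
tcp_pos: [0.5382, 0.0873, 0.024]
ee_rot: [-0.907, -3.007, -0.005]
contact_force: [-6.1, 3.6, 14.4]
gripper_width: 0.0002
grasp_force: 8.7
```

Emit:
{"method": "step_arm", "body": {"plan": [-0.001,0,0,0,0,0,0,-0.002,0,0,0,0,0,0,-0.002,0,0,0,0,0,0]}}

```text
clock: 8.45
tcp_pos: [0.5393, 0.0866, 0.024]
ee_rot: [-0.907, -3.006, -0.006]
contact_force: [-8.4, 5.2, 16.3]
gripper_width: 0.0002
grasp_force: 9.6
```

Run:
```python
from h import *
a=r.get_image('side')
for q in('pad','carrier'): print(q,[(np.round(x['location'],4),round(x['conf'],2)) for x in r.spot_point('side',q)[:3]])
print(r.sense()['contact_force'])
save(cv2.resize(a['pixels'][170:250,210:370],None,fx=5,fy=5,interpolation=cv2.INTER_CUBIC),'side3.png')
```

```text
pad [(array([0.5291, 0.0923, 0.0273]), 0.75)]
carrier [(array([0.5605, 0.0758, 0.0137]), 0.84), (array([ 0.6188, -0.1037,  0.0008]), 0.67), (array([0.5268, 0.0915, 0.0291]), 0.17)]
[-6.94466006  5.39242836 15.80787814]
```

View pics/side3.png

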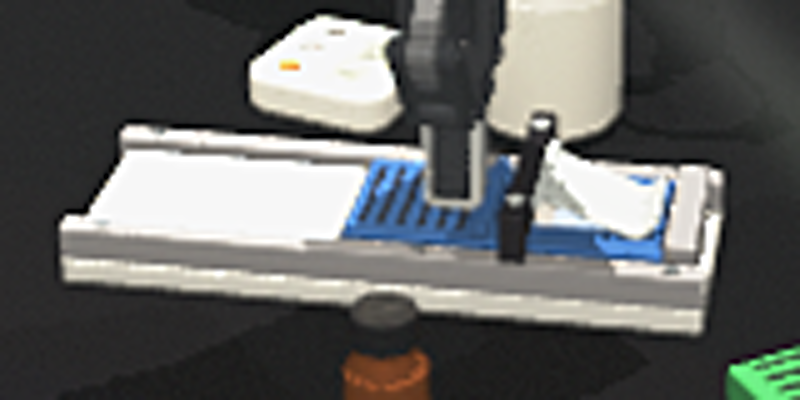

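The nose is at the stop's face (crop (668,225)) and the bed looks raised behind the carrier (345,210). A little more push will confirm it has seated.

Emit:
{"method": "step_arm", "body": {"plan": [-0.001,0,0,0,0,0,0,-0.002,0,0,0,0,0,0,-0.002,0,0,0,0,0,0]}}

```text
clock: 8.9
tcp_pos: [0.5393, 0.0865, 0.024]
ee_rot: [-0.905, -3.003, -0.009]
contact_force: [-11.3, 7.5, 20.4]
gripper_width: 0.0001
grasp_force: 13.5
```

Emit:
{"method": "step_arm", "body": {"plan": [-0.001,0,0,0,0,0,0,-0.002,0,0,0,0,0,0,-0.002,0,0,0,0,0,0]}}

```text
clock: 9.2
tcp_pos: [0.5394, 0.0865, 0.024]
ee_rot: [-0.903, -3.0, -0.011]
contact_force: [-17.2, 11.6, 26.0]
gripper_width: 0.0003
grasp_force: 15.9
```

It's against the stop: the TCP no longer advances and the push has risen to about 21 N. Now release and retreat.

Emit:
{"method": "step_arm", "body": {"plan": [0.003,0,-0.001,0,0,0,0,0.004,0,-0.004,0,0,0,0,0.006,0,-0.012,0,0,0,0,0.008,0,-0.04,0,0,0,0,0.03,0,-0.08,0,0,0,0,0.06,0,-0.12,0,0,0,0,0.1,0,-0.15,0,0,0,0,0.1,0,-0.15,0,0,0,0,0.1,0,-0.15,0,0,0,0]}}

```text
clock: 10.1
tcp_pos: [0.4608, 0.1381, 0.1738]
ee_rot: [0.906, 3.004, 0.002]
contact_force: [-0.3, -0.1, -0.1]
gripper_width: 0.0
grasp_force: 0.0
```

Run:
```python
from h import *
u=np.array([.833,-.5535]);v=np.array([.5535,.833]);O=np.array([.5215,.1])
a=r.get_image('wrist');b=r.get_image('top')
big=np.hstack([cv2.resize(x,(400,400*hh//ww)) if 0 else cv2.resize(x,(400,300)) for x,ww,hh in((a['pixels'],1,1),(b['pixels'][150:300,220:420],1,1))])
save(big,'end.png')
for d in(a,b):
  vv,uu=np.mgrid[0:400,0:640]; vv,uu=vv.ravel(),uu.ravel(); z=d['depth'][vv,uu]; k=z>0
  P=((np.linalg.inv(d['K'])@np.stack([uu,vv,np.ones(len(uu))]))*z).T[k]
  W=(P-d['t'])@d['R']; q=W[:,:2]-O; l=q@u; w=q@v
  print([(round(x,3),round(float(np.median(W[m,2])),4)) for x in np.arange(-.112,.116,.006) if (m:=(abs(l-x)<.003)&(abs(w)<.022)&(W[:,2]<.06)&(W[:,2]>0)).sum()>5])
for c in('top','wrist'): print([(np.round(x['location'],4),x['conf']) for x in r.spot_point(c,'carrier')[:2]])
print(r.sense()['contact_force'],r.sense()['tcp_pos'])
```

```text
[(np.float64(-0.112), 0.0196), (np.float64(-0.106), 0.0196), (np.float64(-0.1), 0.0196), (np.float64(-0.094), 0.0196), (np.float64(-0.088), 0.0196), (np.float64(-0.082), 0.0196), (np.float64(-0.076), 0.0196), (np.float64(-0.07), 0.0196), (np.float64(-0.064), 0.0197), (np.float64(-0.058), 0.0195), (np.float64(-0.052), 0.0195), (np.float64(-0.046), 0.0196), (np.float64(-0.04), 0.0195), (np.float64(-0.034), 0.0196), (np.float64(-0.028), 0.0196), (np.float64(-0.022), 0.0196), (np.float64(-0.016), 0.0223), (np.float64(-0.01), 0.0248), (np.float64(-0.004), 0.0248), (np.float64(0.002), 0.0243), (np.float64(0.098), 0.0299), (np.float64(0.104), 0.0301), (np.float64(0.11), 0.0306)]
[(np.float64(-0.058), 0.0208), (np.float64(-0.052), 0.0201), (np.float64(-0.046), 0.02), (np.float64(-0.04), 0.0198), (np.float64(-0.034), 0.02), (np.float64(-0.028), 0.0199), (np.float64(-0.022), 0.0195), (np.float64(-0.016), 0.0231), (np.float64(-0.01), 0.025), (np.float64(-0.004), 0.0249), (np.float64(0.002), 0.0249), (np.float64(0.008), 0.025), (np.float64(0.014), 0.0249), (np.float64(0.02), 0.0245), (np.float64(0.026), 0.0251), (np.float64(0.032), 0.0263), (np.float64(0.038), 0.0281), (np.float64(0.044), 0.028), (np.float64(0.05), 0.0442), (np.float64(0.056), 0.0417), (np.float64(0.062), 0.0374), (np.float64(0.068), 0.0358), (np.float64(0.074), 0.0328), (np.float64(0.08), 0.031), (np.float64(0.086), 0.0285), (np.float64(0.092), 0.0272), (np.float64(0.098), 0.0307), (np.float64(0.104), 0.0291), (np.float64(0.11), 0.0308)]
[(array([ 0.6177, -0.1031, -0.0012]), 0.71), (array([0.5561, 0.0723, 0.0095]), 0.68)]
[(array([0.5492, 0.2324, 0.    ]), 0.5)]
[ 0.40177276 -0.48572283 -0.24820702] [0.45987523 0.13711029 0.17118024]
```

View pics/end.png

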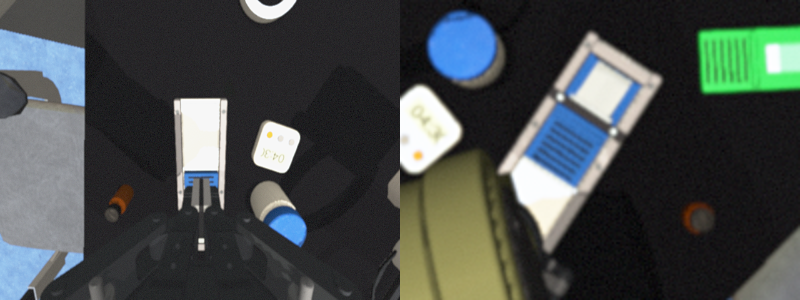

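The bed is level at 19.6 mm behind the carrier. The carrier lies flat with its top at about 25 mm and its nose at the stop, the bystanders are where they were, and the hand is clear.

```bash
python3 -c "
from rig import r
print(r.sign_off())"
```

```text
the job is handed in; nothing more can be done
None
```

The blue carrier is home against the end stop under the gate bar and leaf spring, the bed is back up behind it, the hand is clear, and the job was handed in after about 10 s on the clock; sign-off returned no verdict.

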